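# Present the test-chamber lid's seal to the inspection camera

## Robot

A 7-joint arm with a two-finger parallel gripper is mounted at the origin on the work surface. World frame = base frame: x ahead of the robot, y to its left, z up, the work surface at z = 0. Lengths are in m, angles in rad, forces in N, time in s.
With the tool pointing down it reaches from about 0.35 to 0.9 m from the base axis. Payload 8.1 kg.
Tool frame: the origin (TCP) lies at the very end of the fingers, on their centre line; the grasp point (between the pads) lies 19 mm behind it; z points along the fingers, y is the line along which they close (so a half turn about z gives the same grasp; the last joint's range is limited). The gripper opens to 92 mm and grips with 3 to 60 N. Pads are 19 mm wide; open, the fingers measure 130 mm over their backs; the gripper's body (75 mm by 190 mm) begins 47 mm behind the grasp point.
Start: joints at [-1.379, 0.434, 0.025, 1.573, -0.012, 1.134, -0.075], TCP at [0.182, 0.598, 0.227] pointing down, gripper open.
Joint ranges: [-2.62, 2.62], [-0.44, 2.09], [-1.27, 1.32], [0.08, 2.57], [-1.32, 4.46], [0.12, 2], [-2.74, 2.74]. Speed limits (rad/s): [2.22, 2.22, 3.01, 3.01, 3.14, 3.14, 3.14].

## Interface

Orientations are given as a rotation vector (axis times angle).
In Python, from cell import arm gives the robot as it stands.
- The arm moves only by the tool drive_tool, never from a script. Its argument "targets" is a list of rows, each a list of 7 numbers: the turn, a rotation vector about the world's x, y, z in units of 5 degrees (1.0 is 5 degrees), then the shift along the world's x, y, z in units of 40 mm (1.0 is 40 mm), then the opening, from 0 (shut) to 1 (fully open). In form: [[wx, wy, wz, dx, dy, dz, fingers], ...]. A call has 1 to 5 rows; each row is the pose to reach, as a shift and turn from the pose commanded when the call began; what a row does not reach only later rows make up. A row lasts 1/10 s, in which the tool goes at most 50 mm and 8.59 degrees, less where a joint would pass 70% of its speed; a pose out of reach is approached as far as the arm can. A call with a gripper value outside its range is refused whole. The fingers move at their own pace and stop on an object; "force" is the grip in N (left out, the last holds). Time passes only in rows, so rows that repeat a pose let the fingers close. It gives the time, the measured TCP pose, the force, the opening and the grip force at its end, in the units of the state.
- arm.observe(): the state, without advancing time (a new reading comes with each control period).
- arm.get_image(name): name is "scene" or "top" or "wrist"; returns a dict with "pixels" (384x512x3 uint8, red, green, blue), "intrinsics" (3x3 intrinsics, pixels), "rvec" (rotation vector, rad) and "tvec" (3), from world to camera coordinates, as OpenCV has them; the wrist camera has in their place "mount" (4x4, takes a point from camera to tool coordinates, whose origin is the TCP and whose axes are the flange's). Camera axes: x right, y down, z forward; pixel columns grow to the right and rows downward; lengths in m; the calibration is good to about 2 mm. A picture is of the moment at which its call begins: read the wrist's pose just before it. There is no depth.
- arm.sign_off(): hands the job in; it is judged then, once.
The state is a dict: "clock": time; "joints": joint angles; "dq": joint speeds; "joint_efforts": joint torques, N m; "position": TCP position; "ee_rot": TCP orientation; "force": force on the tool from outside, world axes, zero at the start; "ft_torque": the same for the moment, N m; "width": opening from 0.0 (shut) to 1.0 (fully open); "gripper_force": force on a finger pad.
Only numpy, scipy, OpenCV 4.12 (cv2) and the standard library are available. Lean on these libraries where they do the work, as an engineer would, in place of code of your own. Each camera call takes 0.05 s, during which the arm holds its last target. There are 200 camera calls.

## Task

Lift the lid with the red grip out of its clear test chamber and hold it up to the inspection camera: underside squarely facing the lens, centred on it and 100 mm in front of the glass, with the grip bar level. Finish while still holding it there, still and in the air; do not put it down or let go. Do not knock the camera, and leave the black-gripped lid, the clear puck and the vial where they are.

Things in the scene. Friction and masses are not known exactly. Their poses are not given: they have to be found in the camera images.
- red_grip (a point): Centre of the red grip bar of the lid to present: a box 66 mm long (its y), 14 mm thick (x), 20 mm tall (z), on two 12 mm thick legs near its ends, its lower face 20 mm above the lid's clear disc, its top 40 mm above it. z is the lid's axis, from the underside up through the middle of the bar. The lid is the same after a half turn about z.
- red_face (a point): Centre of the red-gripped lid's underside (lower face of the plug), 52 mm below the centre of the red bar along the lid's axis; same axes as red_grip.
- red_lid: The red-gripped lid: clear disc 110 mm across, 14 mm thick; under it a white plug 74 mm across, 8 mm deep, with an orange seal, sits loosely (3 mm all round) in the chamber's mouth. About 0.22 kg, not latched: lifts straight out. Origin on the lid's axis at the lower face of the disc, 44 mm below the bar's centre; axes as red_grip.
- red_chamber: Clear acrylic chamber under the red-gripped lid: round, 110 mm outside, 80 mm bore, rim 80 mm above the bench, on an aluminium foot 128 mm across; fixed to the bench. Origin at the centre of its foot on the bench, z up.
- black_chamber: The same chamber, fixed, under the black-gripped lid. Origin at the centre of its foot on the bench.
- black_grip (a point): Centre of the black grip bar of the other lid (same sizes and axes as the red one); leave it alone.
- black_lid: The whole black-gripped lid, loose on its chamber; origin at the lower face of its disc.
- camera: Inspection camera fixed to the bench: aluminium head 50 mm square, 56 mm long, between dark uprights on a dark foot plate 120 x 100 mm; a black ring light 68 mm across with white face surrounds the green-tinted lens. Highest point about 135 mm above the bench. Looks up 60 degrees above level, towards its own -x (roughly towards the robot). Origin on the bench under the stand, z up.
- lens (a point): Centre of the camera's front glass, 116 mm above the bench. z is the viewing direction, out of the lens (60 degrees above level); y is level, x completes them. The centre of the lid's underside is wanted 100 mm from here along z, with the lid's own z (underside to bar) pointing the same way as this z.
- puck_center (a point): Centre of a loose clear acrylic puck, 48 mm across and 36 mm tall, standing on the bench; leave it alone.
- vial: Loose amber vial with white cap, 32 mm across and 62 mm tall, standing on the bench; origin at the centre of its underside; leave it alone.
Not all that is in view belongs to the job. Leave any green, pink or yellow look-alike of the red_lid alone.

How it is judged:
On the way:
1. the red-gripped lid is lifted clear of its chamber in the gripper (contact force between the fingers and red_lid above 1 N and z of red_face in the frame of red_chamber above 0.09 m), for 0.2 s.
At the end, for the whole second after the job is handed in: Fingers hold the red-gripped lid still in the air, touching nothing else: underside centre 100 mm (+-15) before the lens, within 15 mm each way across its view, square to it within 0.17 rad, bar level within 0.17 rad; black-gripped lid within 15 mm, puck and vial within 20 mm of their starts (contact force between the fingers and red_lid above 1 N and z of red_face in the frame of lens between 0.085 and 0.115 m and x of red_face in the frame of lens between -0.015 and 0.015 m and y of red_face in the frame of lens between -0.015 and 0.015 m and angle between the z axis of red_grip and the z axis of lens, either way round below 0.17 rad and angle between red_grip's own z axis and vertical below 0.9 rad and angle between red_grip's own y axis and vertical between 1.4 and 1.74 rad and height (world z) of red_face above 0.12 m and contact force between red_lid and camera below 0.3 N and contact force between red_lid and red_chamber below 0.3 N and contact force between red_lid and black_chamber below 0.3 N and contact force between red_lid and black_lid below 0.3 N and contact force between red_lid and puck below 0.3 N and contact force between red_lid and vial below 0.3 N and linear speed of red_lid below 0.03 m/s and distance of black_grip from where it was at the start of the episode below 0.015 m and distance of each of puck_center, vial from where it was at the start of the episode below 0.02 m); the arm keeps its last pose, push and grip.
It fails at once if the camera is knocked (over 6 N) (contact force between any of the arm, the fingers, red_lid and camera above 6 N).
It fails at once if the black-gripped lid, puck or vial is disturbed (moved 15, 20, 20 mm) (distance of black_grip from where it was at the start of the episode above 0.015 m or distance of any of puck_center, vial from where it was at the start of the episode above 0.02 m).
It also fails if it takes over 35 s, if anything falls off the work surface, if the arm or the gripper's body presses on something with over 40 N, if the wrist force passes 120 N, or if a joint passes its speed limit or range.

## Working session

There is one attempt and no reset: what is moved stays moved. The work goes in short steps, Python scripts to look and compute and a tool call to move; the robot and the scene stay as the last step left them, time stands still between calls to the robot, and variables do not carry over. Pictures are saved under pics/ and viewed, at most 10 in all, crops included, and the job is handed in when it is done.

Besides the shell and the picture viewer there is one more tool, called after ">>>" as name([rows], argument=value, ...), one row to a line, values as JSON. drive_tool: Moves the arm, as the interface text tells. Its arguments: {"type":"object","properties":{"targets":{"type":"array"},"force":{"type":"number"}},"required":["targets"]}

```bash
mkdir -p pics
python3 - <<'E'
from cell import arm
import cv2,numpy as np,pickle
o=arm.observe();print({k:np.round(v,3) for k,v in o.items()})
d={}
for n in("scene","top"):
    d[n]=arm.get_image(n);print(n,d[n]["intrinsics"],d[n]["rvec"],d[n]["tvec"])
pickle.dump(d,open("im0.pkl","wb"))
im=np.vstack([d["scene"]["pixels"],d["top"]["pixels"]])[:,:,::-1]
cv2.imwrite("pics/s.png",d["scene"]["pixels"][:,:,::-1]);cv2.imwrite("pics/t.png",d["top"]["pixels"][:,:,::-1])
E
```

```text
{'clock': np.float64(0.0), 'joints': array([-1.379,  0.435,  0.025,  1.574, -0.012,  1.134, -0.075]), 'dq': array([ 0.   , -0.001, -0.001,  0.001, -0.002, -0.   ,  0.002]), 'joint_efforts': array([-0.0000e+00, -6.6786e+01,  9.8400e-01, -3.1444e+01, -6.1000e-02,
        4.3000e-02,  0.0000e+00]), 'position': array([0.182, 0.598, 0.226]), 'ee_rot': array([-4.620e-01, -3.107e+00,  2.000e-03]), 'force': array([ 0.384,  0.919, -0.388]), 'ft_torque': array([ 0.074, -0.   , -0.021]), 'gripper_force': np.float64(0.0), 'width': np.float64(1.0)}
scene [[428.16509225   0.         259.72394758]
 [  0.         428.16509225 188.72631538]
 [  0.           0.           1.        ]] [ 1.55758518  1.73660347 -0.87886942] [ 0.0166927  -0.22813818  1.46349433]
top [[409.52164312   0.         249.54234299]
 [  0.         409.52164312 186.54755395]
 [  0.           0.           1.        ]] [ 2.12649109 -2.16933996  0.13820668] [0.07519597 0.56884739 1.06454918]
```

View pics/s.png

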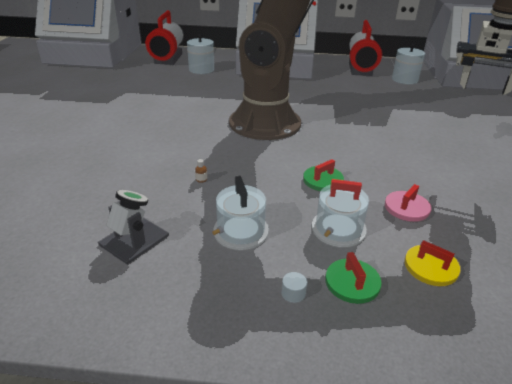

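View pics/t.png

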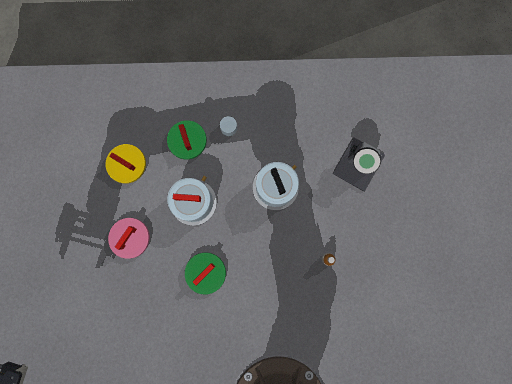

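The scene view shows the red-gripped lid on its chamber, with its bar at about (345,188), and the inspection camera's lens at (133,196). In the top view the bar is at (187,198), the black-gripped lid at (278,182), the lens at (367,161), the vial at (329,260) and the puck at (228,125). I'll measure the bar and lens, and crop the camera to get its yaw.

```bash
cat > h.py <<'E'
import numpy as np,cv2,pickle
from scipy.spatial.transform import Rotation as R
def ray(v,uv):
    M=R.from_rotvec(np.ravel(v["rvec"])).as_matrix();c=-M.T@np.ravel(v["tvec"])
    return c,M.T@np.linalg.solve(v["intrinsics"],[uv[0],uv[1],1])
def plane(v,uv,z):
    c,d=ray(v,uv);return c+d*(z-c[2])/d[2]
def tri(v1,p1,v2,p2):
    a,d=ray(v1,p1);b,e=ray(v2,p2)
    s=np.linalg.lstsq(np.c_[d,-e],b-a,rcond=None)[0]
    P,Q=a+d*s[0],b+e*s[1];return (P+Q)/2,np.linalg.norm(P-Q)
def blob(v,kind,near,rad=30):
    h=cv2.cvtColor(v["pixels"],cv2.COLOR_RGB2HSV).astype(int);H,S,V=h[...,0],h[...,1],h[...,2]
    m={"red":((H<8)|(H>172))&(S>150)&(V>70),"green":(H>45)&(H<90)&(S>60)}[kind]
    y,x=np.mgrid[:384,:512];m&=np.hypot(x-near[0],y-near[1])<rad
    n,l,s,c=cv2.connectedComponentsWithStats(m.astype(np.uint8))
    i=1+np.argmax(s[1:,4]);return l==i,c[i],s[i,4]
E
python3 - <<'E'
from h import *
d=pickle.load(open("im0.pkl","rb"));T,S=d["top"],d["scene"]
m,c,n=blob(T,"red",(187,198),22);r=cv2.minAreaRect(np.argwhere(m)[:,::-1].astype(np.float32))
print("bar top",c,n,r,plane(T,r[0],.134),plane(T,c,.134))
b=cv2.boxPoints(r);w=np.array([plane(T,p,.134) for p in b]);print(w)
for i in range(4):
    e=w[(i+1)%4]-w[i];print(np.linalg.norm(e),np.degrees(np.arctan2(e[1],e[0])))
gt=blob(T,"green",(367,161),15);gs=blob(S,"green",(133,196),20)
print(gt[1:],gs[1:],plane(T,gt[1],.116),plane(S,gs[1],.116),tri(T,gt[1],S,gs[1]))
a=cv2.resize(T["pixels"][120:205,320:405],None,fx=5,fy=5,interpolation=cv2.INTER_CUBIC)
b=cv2.resize(S["pixels"][180:265,90:175],None,fx=5,fy=5,interpolation=cv2.INTER_CUBIC)
cv2.imwrite("pics/c.png",cv2.resize(np.hstack([a,b]),(800,400))[:,:,::-1])
E
```

```text
bar top [186.49375 197.325  ] 160 ((186.5051727294922, 197.41209411621094), (27.364463806152344, 6.048368453979492), 3.3664605617523193) [0.53353112 0.21850275 0.134     ] [0.5337467  0.21853112 0.134     ]
[[0.52875396 0.25247581 0.134     ]
 [0.54365517 0.25169088 0.134     ]
 [0.5383126  0.18449891 0.134     ]
 [0.52343828 0.18541694 0.134     ]]
0.014921866075683961 -3.015319678127103
0.06740403073365114 -94.54613913947512
0.01490262622078778 176.46825136804105
0.06726922917994954 85.46770141491668
(array([366.5497076 , 160.73684211]), np.int32(171)) (array([132.28571429, 195.04081633]), np.int32(49)) [ 0.61929927 -0.2326788   0.116     ] [ 0.62164131 -0.2305082   0.116     ] (array([ 0.6194068 , -0.23233446,  0.11442177]), np.float64(0.0015609946399862229))
```

View pics/c.png

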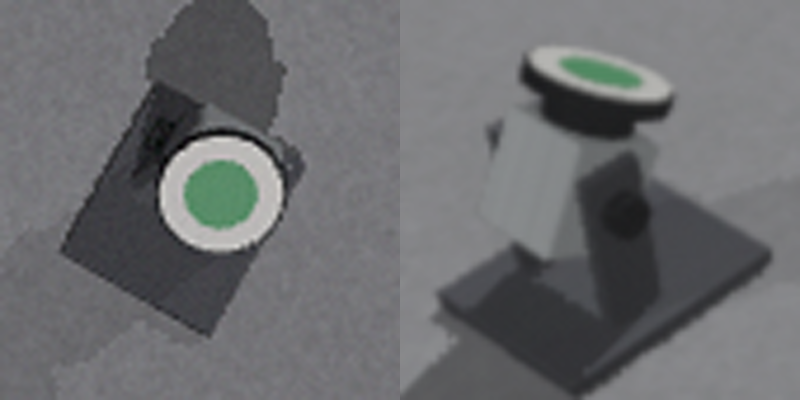

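The crop shows foot corners in the top view at about (333,173), (365,192) and (352,137), with the green glass at (366.5,160.7). I'll take the yaw from the foot edges.

Run:
```python
from h import *
d=pickle.load(open("im0.pkl","rb"));T,S=d["top"],d["scene"]
f=lambda x,y:(320+(x+.0)/4.706-.4,120+y/4.706-.4)
g=lambda x,y:(90+(x-400)/4.706-.4,180+y/4.706-.4)
L,B,P=[plane(T,f(*p),.01) for p in((62,250),(210,337),(150,82))]
for a,b in((L,B),(L,P)):
    e=b-a;print("top",np.linalg.norm(e),np.degrees(np.arctan2(e[1],e[0])))
print("centre",(B+P)/2)
L,B,P=[plane(S,g(*p),.01) for p in((438,295),(580,390),(770,252))]
for a,b in((L,B),(B,P)):
    e=b-a;print("scene",np.linalg.norm(e),np.degrees(np.arctan2(e[1],e[0])))
print("centre",(L+P)/2)
# ring white face: circle fit -> normal check via PCA of green ellipses is coarse; use lens - foot direction
```

```text
top 0.0995860040097121 -122.42488806821903
top 0.11550889841750317 -29.637897952472834
centre [ 0.63162516 -0.23815908  0.01      ]
scene 0.10046132969794735 58.97639091089877
scene 0.11581593301803189 150.05295605633435
centre [ 0.63780663 -0.23791851  0.01      ]
```

```bash
cat >> h.py <<'E'
def frame(z,y):
    z=np.array(z,float);z/=np.linalg.norm(z);y=np.array(y,float);y-=z*(y@z);y/=np.linalg.norm(y)
    return np.c_[np.cross(y,z),y,z]
def go(o,p,M):
    A=R.from_rotvec(o["ee_rot"]);t=(R.from_matrix(M)*A.inv()).as_rotvec()
    return np.round(np.r_[np.degrees(t)/5,(np.array(p)-o["position"])/.04],2)
Y=np.radians(149.7);v=np.array([.5*np.cos(Y),.5*np.sin(Y),np.sqrt(.75)])
lens=np.array([.62,-.232,.116]);a=np.radians(-4.54)
def grasp(s=1):return frame([0,0,-1],s*np.array([np.cos(a),np.sin(a),0]))
def hold(s=1):return frame(-v,-s*np.array([np.cos(Y),np.sin(Y),0]))
E
python3 - <<'E'
from h import *;from cell import arm
o=arm.observe();print(R.from_rotvec(o["ee_rot"]).as_matrix().round(3))
for s in(1,-1):
    print(go(o,[.5337,.2185,.2],grasp(s)), np.degrees((R.from_matrix(hold(s))*R.from_matrix(grasp(s)).inv()).as_rotvec())/5)
E
```

```text
[[-0.957  0.291 -0.   ]
 [ 0.291  0.957 -0.001]
 [-0.    -0.001 -1.   ]]
[ 1.000e-02 -1.000e-02 -1.553e+01  8.800e+00 -9.480e+00 -6.500e-01] [-1.81117792 -5.77241384 -5.03296639]
[ 1.000e-02  1.000e-02  2.047e+01  8.800e+00 -9.480e+00 -6.500e-01] [-1.81117792 -5.77241384 -5.03296639]
```

>>> drive_tool([
  [0,0,-1.3,0.75,-0.8,0,1],
  [0,0,-2.6,1.5,-1.6,0,1],
  [0,0,-3.9,2.2,-2.4,0,1],
  [0,0,-5.2,2.95,-3.2,0,1],
  [0,0,-6.5,3.7,-4.0,0,1],
])

```text
clock: 0.6
position: [0.3304, 0.4365, 0.2265]
ee_rot: [-1.319, -2.851, 0.001]
force: [-0.3, 0.5, -0.3]
width: 0.999
gripper_force: 0.0
```

>>> drive_tool([
  [0,0,-1.3,0.75,-0.8,0,1],
  [0,0,-2.6,1.5,-1.6,0,1],
  [0,0,-3.9,2.2,-2.4,0,1],
  [0,0,-5.2,2.95,-3.2,0,1],
  [0,0,-6.5,3.7,-4.0,0,1],
])

```text
clock: 1.1
position: [0.4783, 0.2765, 0.2266]
ee_rot: [-2.064, -2.368, 0.0]
force: [0.2, 0.4, 0.2]
width: 1.0
gripper_force: 0.0
```

Run:
```python
from h import *;from cell import arm
o=arm.observe();print(o["position"],o["joints"].round(2),go(o,[.5337,.2185,.2],grasp()))
```

```text
[0.47834425 0.27652873 0.22663134] [-0.92  0.32  0.4   1.78 -0.14  1.07 -0.34] [ 0.   -0.   -2.48  1.38 -1.45 -0.67]
```

>>> drive_tool([
  [0,0,-1.2,0.7,-0.7,0,1],
  [0,0,-2.4,1.35,-1.4,0,1],
  [0,0,-2.5,1.4,-1.45,-0.4,1],
  [0,0,-2.5,1.4,-1.45,-0.4,1],
  [0,0,-2.5,1.4,-1.45,-0.4,1],
])

```text
clock: 1.6
position: [0.5327, 0.2207, 0.2104]
ee_rot: [-2.303, -2.136, 0.002]
force: [-0.6, 0.9, 0.3]
width: 0.998
gripper_force: 0.0
```

Run:
```python
from h import *;from cell import arm
o=arm.observe();v_=arm.get_image("wrist");pickle.dump((o,v_),open("w.pkl","wb"))
cv2.imwrite("pics/w.png",v_["pixels"][:,:,::-1])
Rt=R.from_rotvec(o["ee_rot"]).as_matrix();m=v_["mount"]
print(np.round(m,3),o["position"])
k,c,n=blob(v_,"red",(256,192),400)
r=cv2.minAreaRect(np.argwhere(k)[:,::-1].astype(np.float32))
C=Rt@m[:3,3]+o["position"]
def pl(uv,z):
    d=Rt@m[:3,:3]@np.linalg.solve(v_["intrinsics"],[uv[0],uv[1],1]);return C+d*(z-C[2])/d[2]
w=np.array([pl(p,.134) for p in cv2.boxPoints(r)]);print(r,n,w,w.mean(0))
for i in range(4):
    e=w[(i+1)%4]-w[i];print(np.linalg.norm(e),np.degrees(np.arctan2(e[1],e[0])))
print(go(o,[.5337,.2185,.105],grasp()))
```

```text
[[-0.001 -0.957 -0.291  0.08 ]
 [ 1.    -0.001 -0.001  0.001]
 [ 0.001 -0.291  0.957 -0.158]
 [ 0.     0.     0.     1.   ]] [0.53272594 0.22065101 0.21035414]
((92.78256225585938, 210.2120361328125), (64.32714080810547, 28.342336654663086), 35.417057037353516) 1325 [[0.37040381 0.22981803 0.134     ]
 [0.38894462 0.24824121 0.134     ]
 [0.42471211 0.2130468  0.134     ]
 [0.40632892 0.1930219  0.134     ]] [0.39759737 0.22103198 0.134     ]
0.026137622054249375 44.81765880347167
0.050179268411553256 -44.53729039816887
0.02718342127996787 -132.55243780420034
0.05142537083013112 134.31377710218675
[ 0.   -0.02 -0.05  0.02 -0.05 -2.63]
```

View pics/w.png

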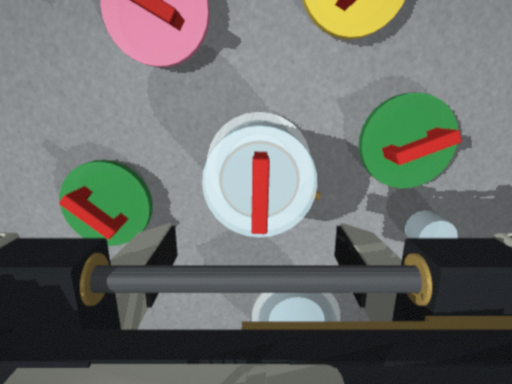

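The wrist view shows the red bar at about (260,195), upright in the picture and midway between the fingers. My script picked a look-alike's bar, so I'll re-measure at the right blob.

Run:
```python
from h import *
o,v_=pickle.load(open("w.pkl","rb"));Rt=R.from_rotvec(o["ee_rot"]).as_matrix();m=v_["mount"]
k,c,n=blob(v_,"red",(260,195),55);C=Rt@m[:3,3]+o["position"]
r=cv2.minAreaRect(np.argwhere(k)[:,::-1].astype(np.float32));print(r)
def pl(uv,z):
    d=Rt@m[:3,:3]@np.linalg.solve(v_["intrinsics"],[uv[0],uv[1],1]);return C+d*(z-C[2])/d[2]
w=np.array([pl(p,.134) for p in cv2.boxPoints(r)]);print(w,w.mean(0))
for i in range(2):
    e=w[(i+1)%4]-w[i];print(np.linalg.norm(e),np.degrees(np.arctan2(e[1],e[0])))
```

```text
((259.99041748046875, 192.51834106445312), (15.21961498260498, 79.20865631103516), 1.0609116554260254)
[[0.52772801 0.19176404 0.134     ]
 [0.53432876 0.25937627 0.134     ]
 [0.54622618 0.25824374 0.134     ]
 [0.54062279 0.19052489 0.134     ]] [0.53722644 0.22497724 0.134     ]
0.06793366459104845 84.42408019714495
0.011951195116231232 -5.437677678796254
```

>>> drive_tool([
  [0,0,0,0.05,-0.02,-1.1,1],
  [0,0,0,0.05,-0.02,-1.9,1],
  [0,0,0,0.05,-0.02,-2.4,1],
  [0,0,0,0.05,-0.02,-2.6,1],
  [0,0,0,0.05,-0.02,-2.6,1],
])

```text
clock: 2.15
position: [0.5349, 0.22, 0.1065]
ee_rot: [-2.303, -2.136, 0.002]
force: [-0.0, 0.3, -0.4]
width: 1.002
gripper_force: 0.0
```

>>> drive_tool([
  [0,0,0,0,0,0,0],
  [0,0,0,0,0,0,0],
  [0,0,0,0,0,0,0],
  [0,0,0,0,0,0,0],
  [0,0,0,0,0,0,0],
], force=40)

```text
clock: 2.65
position: [0.5358, 0.2193, 0.1071]
ee_rot: [2.305, 2.135, 0.001]
force: [0.0, -1.5, 0.1]
width: 0.615
gripper_force: 0.0
```

>>> drive_tool([
  [0,0,0,0,0,0,0],
  [0,0,0,0,0,0,0],
  [0,0,0,0,0,0,0],
  [0,0,0,0,0,0,0],
  [0,0,0,0,0,0,0],
])

```text
clock: 3.15
position: [0.5356, 0.2192, 0.1067]
ee_rot: [2.305, 2.135, -0.0]
force: [1.0, -0.2, -0.3]
width: 0.181
gripper_force: 0.0
```

>>> drive_tool([
  [0,0,0,0,0,0,0],
  [0,0,0,0,0,0,0],
  [0,0,0,0,0,0,0],
  [0,0,0,0,0,0,0],
])

```text
clock: 3.55
position: [0.5357, 0.2192, 0.1067]
ee_rot: [2.305, 2.134, 0.0]
force: [1.1, 0.5, -1.1]
width: 0.149
gripper_force: 40.0
```

>>> drive_tool([
  [0,0,0,0,0,0.3,0],
  [0,0,0,0,0,0.9,0],
  [0,0,0,0,0,1.6,0],
  [0,0,0,0,0,2.4,0],
  [0,0,0,0,0,3.2,0],
])

```text
clock: 4.05
position: [0.5352, 0.2189, 0.2365]
ee_rot: [-2.305, -2.134, 0.001]
force: [0.7, 0.8, -2.8]
width: 0.149
gripper_force: 40.0
```

>>> drive_tool([
  [0,0,0,0,0,0.6,0],
  [0,0,0,0,0,1.0,0],
  [0,0,0,0,0,1.2,0],
  [0,0,0,0,0,1.2,0],
])

```text
clock: 4.45
position: [0.5359, 0.2193, 0.2839]
ee_rot: [2.305, 2.134, 0.003]
force: [0.4, 0.1, -2.1]
width: 0.147
gripper_force: 40.0
```

Run:
```python
from h import *;from cell import arm
T=hold();p=lens+v*.152-v*.019   # nominal TCP
o=arm.observe();v_=arm.get_image("scene");cv2.imwrite("pics/s2.png",v_["pixels"][:,:,::-1])
print(o["position"],o["width"],o["gripper_force"],o["joints"].round(2),p,go(o,p+v*.08,T))
```

```text
[0.53589195 0.21927612 0.28390963] 0.14660222676955018 39.95375454425812 [-0.84  0.33  0.49  1.63 -0.16  1.22 -0.39] [ 0.5625842  -0.19844891  0.23118138] [-1.81 -5.76 -5.06 -0.2  -9.94  0.41]
```

View pics/s2.png

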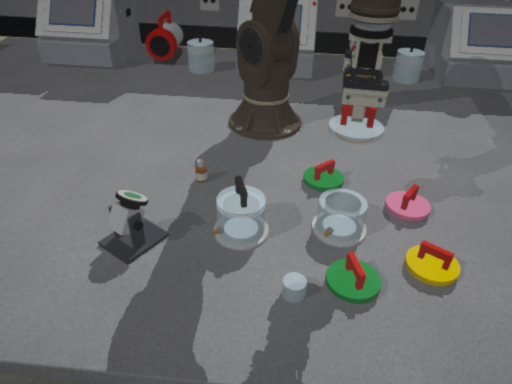

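The lid hangs in the gripper at (357,127) and its chamber at (341,215) is empty. Next I carry it over, level, above the black lid.

>>> drive_tool([
  [0,0,-0.3,0,-0.5,0.2,0],
  [0,0,-0.8,0,-1.3,0.4,0],
  [0,0,-1.3,0,-2.2,0.4,0],
  [0,0,-1.9,0,-3.1,0.4,0],
  [0,0,-2.5,0,-4.0,0.4,0],
])

```text
clock: 5.0
position: [0.5348, 0.0548, 0.2989]
ee_rot: [2.53, 1.863, -0.001]
force: [0.4, -0.5, -1.8]
width: 0.147
gripper_force: 40.0
```

>>> drive_tool([
  [0,0,-0.5,0,-0.9,0,0],
  [0,0,-1.0,0,-1.8,0,0],
  [0,0,-1.5,0,-2.7,0,0],
  [0,0,-2.0,0,-3.6,0,0],
  [0,0,-2.5,0,-4.4,0,0],
])

```text
clock: 5.5
position: [0.5337, -0.1214, 0.299]
ee_rot: [2.718, 1.575, -0.001]
force: [0.1, 0.0, -1.7]
width: 0.151
gripper_force: 40.0
```

Run:
```python
from h import *;from cell import arm
T=hold();p=lens+v*(.152-.0173)
o=arm.observe();print(o["position"],o["joints"].round(2),go(o,p+v*.08,T),go(o,p,T))
```

```text
[ 0.53373971 -0.12142919  0.29899249] [-0.42  0.28  0.71  1.69 -0.2   1.24 -0.18] [-3.   -5.2  -0.09 -0.16 -1.41  0.07] [-3.   -5.2  -0.09  0.7  -1.91 -1.66]
```

>>> drive_tool([
  [-0.6,-1.1,0,0,-0.4,0,0],
  [-1.2,-2.1,0,0,-0.8,0,0],
  [-1.8,-3.2,0,-0.1,-1.2,0,0],
  [-2.4,-4.2,-0.1,-0.15,-1.4,0.05,0],
  [-3.0,-5.2,-0.1,-0.15,-1.4,0.05,0],
])

```text
clock: 6.0
position: [0.5273, -0.1767, 0.3006]
ee_rot: [2.31, 1.325, 0.355]
force: [0.0, -3.4, -2.7]
width: 0.147
gripper_force: 40.0
```

>>> drive_tool([
  [0,0,0,0,0,0,0],
  [0,0,0,0,0,0,0],
  [0,0,0,0,0,0,0],
])

```text
clock: 6.3
position: [0.5298, -0.174, 0.3013]
ee_rot: [2.31, 1.333, 0.352]
force: [0.9, -0.6, -2.2]
width: 0.15
gripper_force: 40.0
```

Run:
```python
from h import *;from cell import arm
T=hold();p=lens+v*(.152-.0173)
o=arm.observe();print(o["position"],o["joints"].round(2),go(o,p,T))
```

```text
[ 0.52980748 -0.17396687  0.30127763] [-0.63 -0.05  0.7   2.12  0.44  0.64 -0.75] [ 0.01 -0.04 -0.05  0.8  -0.6  -1.72]
```

>>> drive_tool([
  [0,0,0,0.25,-0.2,-0.5,0],
  [0,0,0,0.5,-0.4,-1.0,0],
  [0,0,0,0.7,-0.5,-1.4,0],
  [0,0,0,0.8,-0.6,-1.7,0],
  [0,0,0,0.8,-0.6,-1.7,0],
])

```text
clock: 6.8
position: [0.5617, -0.1984, 0.2314]
ee_rot: [2.309, 1.333, 0.347]
force: [-0.4, 0.5, -1.6]
width: 0.146
gripper_force: 40.0
```

>>> drive_tool([
  [0,0,0,0,0,0,0],
  [0,0,0,0,0,0,0],
  [0,0,0,0,0,0,0],
])

```text
clock: 7.1
position: [0.562, -0.1968, 0.2336]
ee_rot: [2.307, 1.334, 0.355]
force: [-0.1, 0.6, -2.4]
width: 0.147
gripper_force: 40.0
```

Run:
```python
from h import *;from cell import arm
T=hold();p=lens+v*(.152-.0173)
o=arm.observe();print(o["position"],go(o,p,T))
d={n:arm.get_image(n) for n in("scene","top")};pickle.dump(d,open("im1.pkl","wb"))
S=d["scene"]
a=cv2.resize(S["pixels"][90:275,60:245],(400,400),interpolation=cv2.INTER_CUBIC)
b=cv2.resize(d["top"]["pixels"][80:265,290:475],(400,400),interpolation=cv2.INTER_CUBIC)
cv2.imwrite("pics/f.png",np.hstack([a,b])[:,:,::-1])
```

```text
[ 0.56198656 -0.19677942  0.23357713] [ 0.02 -0.01 -0.07 -0.   -0.03 -0.02]
```

View pics/f.png

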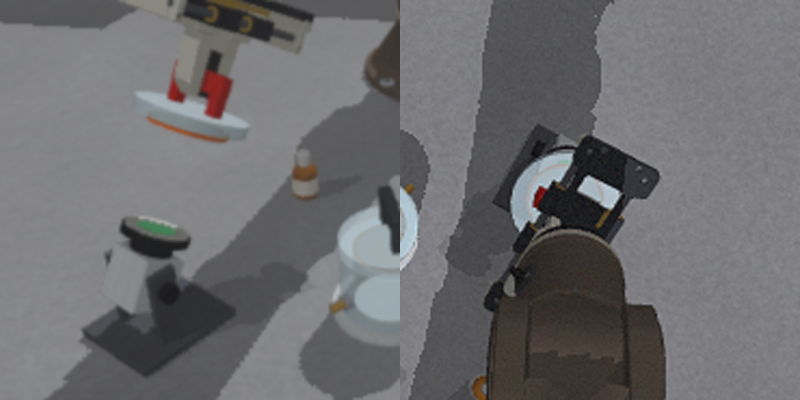

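The final crop shows the lid parallel to the ring light and above it, with clear gaps all round. As a check, I'll compare the disc's visible ends with where the target pose would put them.

Run:
```python
from h import *
S=pickle.load(open("im1.pkl","rb"))["scene"]
M=hold();t=np.linspace(0,2*np.pi,200)
f=lambda h,r:lens+v*h+r*(np.cos(t)[:,None]*M[:,0]+np.sin(t)[:,None]*M[:,1])
pr=lambda P:cv2.projectPoints(P,S["rvec"],S["tvec"],S["intrinsics"],None)[0][:,0]
A=(np.vstack([pr(f(.108,.055)),pr(f(.122,.055))])-[60,90])/.4625
print("disc",A.min(0),A.max(0),A[A[:,0].argmin()],A[A[:,0].argmax()])
B=(pr(f(0,.034))-[60,90])/.4625;print("ring",B.min(0),B.max(0))
```

```text
disc [126.85102261  88.67552942] [245.64300291 139.61929373] [126.85102261 104.70289307] [245.64300291 123.78212991]
ring [119.8183747  213.76714232] [190.03289496 238.70616572]
```

Run:
```python
from h import *
S=pickle.load(open("im1.pkl","rb"))["scene"]
M=hold();t=np.linspace(0,2*np.pi,200)
f=lambda h,r:lens+v*h+r*(np.cos(t)[:,None]*M[:,0]+np.sin(t)[:,None]*M[:,1])
pr=lambda P:cv2.projectPoints(P,S["rvec"],S["tvec"],S["intrinsics"],None)[0][:,0]
x0,y0=100,105
c=cv2.resize(S["pixels"][y0:y0+75,x0:x0+100],None,fx=8,fy=8,interpolation=cv2.INTER_CUBIC)[:,:,::-1].copy()
for h,r,col in((.108,.055,(255,0,0)),(.122,.055,(255,255,0)),(.1,.037,(0,0,255))):
    cv2.polylines(c,[np.int32((pr(f(h,r))-[x0,y0]+.5)*8)],True,col,1)
ax=np.array([lens+v*.152+s*.033*M[:,0] for s in(-1,1)])
cv2.polylines(c,[np.int32((pr(ax)-[x0,y0]+.5)*8)],False,(0,255,0),1)
cv2.imwrite("pics/g.png",c)
```

```text
(no output)
```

View pics/g.png

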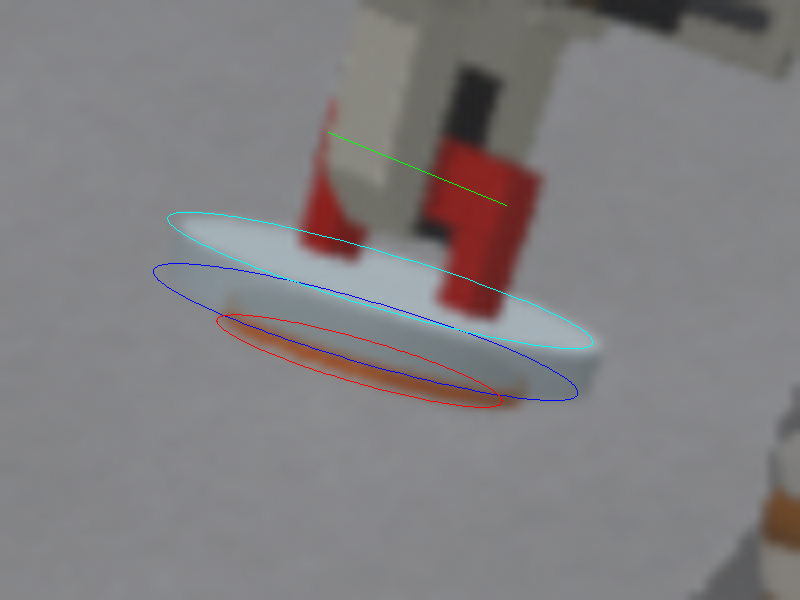

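The disc, seal and bar sit about 1 px (roughly 4 mm) from the target pose outlines, and the bar's slope matches. That is well inside the tolerances, so I'm handing in.

```bash
python3 -c "
from cell import arm
o=arm.observe();print(o['position'],abs(o['dq']).max(),o['gripper_force']);print(arm.sign_off())"
```

```text
[ 0.5618411  -0.19659438  0.23336913] 0.005826199098219835 39.95405852794647
the job is handed in; nothing more can be done
None
```

I lifted the red-gripped lid out and handed the job in at about 7 s with it held still in front of the inspection camera; the last picture puts it about 4 mm from the intended pose, but the sign-off gave no verdict.

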